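Clamp a ladle blank for carving with a lever bolt

TASK

Clamp the ladle blank that lies in the bench clamp: with its lever standing up, screw the lever bolt down by turning it clockwise until the foot is just snug on the wood, then fold the lever over until it lies fully shut, and let go. Snug only, not forced, or shutting the lever will crush the blank; leave the blank where it lies and do not disturb the other things on the bench.

Things in the scene. Friction and masses are not known exactly. Their poses are not given: they have to be found in the camera images.
- clamp_frame: dark cast-iron bench clamp fixed to the bench: base plate 160 x 130 x 18 mm with an upright column on its -x side and an arm reaching over the plate, 102 mm high, ending in a round boss (42 mm across, top at 106 mm). Origin: underside of the plate, on the bolt's axis; z up. Does not move
- bolt_pivot (a point): pivot pin of the lever, on the axis of the steel lever bolt that stands upright in the boss, 18 mm above the underside of the bolt's round head (32 mm across); about 136 mm above the bench at the start. z axis: the bolt's axis, up; x axis: the way the lever folds over. It turns and sinks with the bolt
- head (a joint): turning angle of the bolt in rad; it grows clockwise seen from above, which screws the bolt down, 12 mm a full turn. It drags with about 0.11 N m and stays where left. The foot meets the blank after 0.6 to 4 rad from the start; then the moment climbs about 0.4 N m per further rad. Snug is 0.15 to 0.3 N m above free running
- lever_mid (a point): centre of the blade of the bolt's lever, 48 mm from the pivot. The blade is a flat steel bar, 24 mm wide, 12 mm thick, with its end 78 mm from the pivot; it stands straight up on the bolt when open and is then the handle to turn the bolt by. z axis: along the blade away from the pivot; y axis: across its width, along the pivot pin; x axis: through its thickness, the way it folds
- lever (a joint): angle of the lever: 0 = open, standing straight up; 1.57 rad = closed, folded flat across the bolt's head. It folds one way only, by pushing the blade's back (its -x face) over and down; its cam pushes the foot 2.4 mm further down and resists with 0.2 to 0.35 N m, growing as it closes; it stays where it is left
- stem: the steel lever bolt with all it carries (head, lever, sprung foot); origin on its axis at the underside of its head. At its lower end, under the boss, sits a round foot 30 mm across, sprung at about 20 N per mm, set out of the bolt by an amount that differs each time. Its load shows most truly in the turning moment while the bolt is turned in slowly (after a quick turn the drag can reverse)
- blank: ladle blank of pale wood lying loose on the clamp's packing board between two low lips: a straight handle part 48 x 150 mm and a round bowl end 72 mm across at its +y end, 26 mm thick; origin: underside, middle of the straight part. It lies under the foot along the frame's y
- mallet: joiner's mallet, head 60 x 110 x 70 mm, handle 165 mm, loose on the bench near the clamp, to be left alone; origin on its underside
- chisel_wide: chisel, 220 mm long, 22 mm blade, loose on the bench near the clamp, to be left alone; origin on its underside near the blade's root
- chisel_narrow: chisel, 220 mm long, 10 mm blade, loose on the bench near the clamp, to be left alone; origin on its underside near the blade's root
- jug: open wooden jug with handle, 100 mm across, 150 mm high, loose on the bench near the clamp, to be left alone; origin on its underside
- offcut: wood offcut 90 x 45 x 30 mm, loose on the bench near the clamp, to be left alone; origin on its underside
- sanding_block: cork sanding block 100 x 60 x 35 mm, loose on the bench near the clamp, to be left alone; origin on its underside
- wax_tin: flat round tin 70 mm across, 40 mm high, loose on the bench near the clamp, to be left alone; origin on its underside
Mind the look-alikes: they are no part of the job. Of the things like the blank, leave any that is purple; of the rest the smaller one is meant. Of the things like the clamp_frame, leave any that is yellow; of the rest the smaller one is meant.

How it is judged:
By the outcome, as a careful person would: the job done as asked, in the order asked, and still so for the second after the job is handed in, with the robot touching nothing.
It also fails if it takes over 72 s, if anything falls off the work surface, if the arm or the gripper's body presses on something with over 40 N, if the wrist force passes 120 N, or if a joint passes its speed limit or range.

ROBOT

A 6-joint arm with a two-finger parallel gripper is mounted at the origin on the work surface. World frame = base frame: x ahead of the robot, y to its left, z up, the work surface at z = 0. Lengths are in m, angles in rad, forces in N, time in s.
With the tool pointing down it reaches from about 0.3 to 0.875 m from the base axis. Payload 6.4 kg.
Tool frame: the origin (TCP) lies at the very end of the fingers, on their centre line; the grasp point (between the pads) lies 19 mm behind it; z points along the fingers, y is the line along which they close (so a half turn about z gives the same grasp; the last joint's range is limited). The gripper opens to 85 mm and grips with 20 to 120 N. Pads are 22 mm wide; open, the fingers measure 114 mm over their backs; the gripper's body (76 mm by 85 mm) begins 54 mm behind the grasp point. The pads swing forward as they close: fully open they stand 13 mm farther back than shut.
Start: joints at [-1.322, 0.181, 1.607, -0, 1.354, -0.206], TCP at [0.253, -0.517, 0.231] pointing down, gripper open.
Joint ranges: [-2.99, 2.99], [-0.89, 2.07], [0.3, 2.58], [-1.14, 4.28], [0, 2.63], [-3.12, 3.12]. Speed limits (rad/s): [2.57, 2.57, 3.01, 3.14, 3.14, 3.14].

INTERFACE

Orientations are given as a unit quaternion [w, x, y, z].
In Python, from bench import * gives the robot as it stands.
- The arm moves only by the tool step_arm, never from a script. Its argument "motion" is a list of rows, each a list of 7 numbers: the turn, a rotation vector about the tool's x, y, z in degrees, then the shift along the tool's x, y, z in m, then the opening in per cent of the stroke, from 0 (shut) to 100 (fully open). In form: [[rx, ry, rz, x, y, z, gripper], ...]. A call has 1 to 20 rows; each row shifts and turns the commanded pose from where the row before left it, along the tool's axes as they then stand; what a row does not reach is not made up. A row lasts 1/8 s, in which the tool goes at most 62.5 mm and 10.7 degrees, less where a joint would pass 70% of its speed; a pose out of reach is approached as far as the arm can. A call with a gripper value outside its range is refused whole. The fingers move at their own pace and stop on an object; "newtons" is the grip in N (left out, the last holds). Time passes only in rows, so rows that do not move let the fingers close. It gives the time, the measured TCP pose, the force, the opening and the grip force at its end, in the units of the state.
- get_state(): the state, without advancing time (a new reading comes with each control period).
- grab_frame(name): name is "side" or "top"; returns a dict with "frame" (384x512x3 uint8, blue, green, red), "range_z" (384x512 float32, m along the optical axis (not along the pixel's ray), 0 where there is no reading), "mtx" (3x3 intrinsics, pixels), "position" and "orientation" of the camera in the world. Camera axes: x right, y down, z forward; pixel columns grow to the right and rows downward; lengths in m; the calibration is good to about 2 mm. A picture is of the moment at which its call begins.
- job_done(): hands the job in; it is judged then, once.
The state is a dict: "clock": time; "joint_pos": joint angles; "joint_velocities": joint speeds; "joint_torque": joint torques, N m; "eef_pos": TCP position; "tcp_rot": TCP orientation; "ft_force": force on the tool from outside, world axes, zero at the start; "ft_torque": the same for the moment, N m; "gripper_width": finger opening in m; "grasp_force": force on a finger pad.
Only numpy, scipy, OpenCV 4.12 (cv2) and the standard library are available. Lean on these libraries where they do the work, as an engineer would, in place of code of your own. Each camera call takes 0.05 s, during which the arm holds its last target. There are 200 camera calls.

## Working session

There is one attempt and no reset: what is moved stays moved. The work goes in short steps, Python scripts to look and compute and a tool call to move; the robot and the scene stay as the last step left them, time stands still between calls to the robot, and variables do not carry over. Pictures are saved under pics/ and viewed, at most 10 in all, crops included, and the job is handed in when it is done.

Besides the shell and the picture viewer there is one more tool, called by a JSON object that holds its "fn" and its "kwargs". step_arm: Moves the arm, as the interface text tells. Its arguments: {"type":"object","properties":{"motion":{"type":"array","items":{"type":"array","items":{"type":"number"}}},"newtons":{"type":"number"}},"required":["motion"]}

```bash
mkdir -p pics; cat > h.py <<'E'
from bench import *
import numpy as np, cv2
from scipy.spatial.transform import Rotation as R
def q(o): return R.from_quat(o,scalar_first=True)
def cloud(f):
    z=f["range_z"];K=f["mtx"];v,u=np.mgrid[:z.shape[0],:z.shape[1]]
    p=np.stack([(u-K[0,2])/K[0,0]*z,(v-K[1,2])/K[1,1]*z,z],-1)
    w=p@q(f["orientation"]).as_matrix().T+np.array(f["position"]); w[z==0]=np.nan
    return w
E
python3 - <<'E'
from h import *
for n in("top","side"):
    f=grab_frame(n);cv2.imwrite(f"pics/{n}0.png",f["frame"]);np.savez(f"{n}0.npz",**f)
    print(n,f["position"],q(f["orientation"]).as_matrix().round(3).tolist(),f["mtx"][0,0])
s=get_state();print({k:np.round(v,3) for k,v in s.items()})
E
```

```text
top [ 0.45482428 -0.05328658  1.54069031] [[0.011, -0.996, 0.089], [-1.0, -0.011, 0.001], [-0.0, -0.089, -0.996]] 415.3836606858895
side [0.32053349 0.94915044 1.09347421] [[-0.975, -0.144, 0.171], [-0.224, 0.671, -0.707], [-0.013, -0.727, -0.686]] 485.7995180956105
{'clock': np.float64(0.1), 'joint_pos': array([-1.322,  0.181,  1.608, -0.   ,  1.354, -0.206]), 'joint_velocities': array([-0.   , -0.002, -0.003,  0.001, -0.001, -0.001]), 'joint_torque': array([ 1.0000e-03, -4.4587e+01, -3.5224e+01, -0.0000e+00,  4.0000e-03,
       -0.0000e+00]), 'eef_pos': array([ 0.252, -0.516,  0.23 ]), 'tcp_rot': array([-0.001,  0.974,  0.225, -0.   ]), 'ft_force': array([-0.265,  1.201,  0.87 ]), 'ft_torque': array([-0.014,  0.015, -0.014]), 'grasp_force': np.float64(0.0), 'gripper_width': np.float64(0.085)}
```

View pics/top0.png

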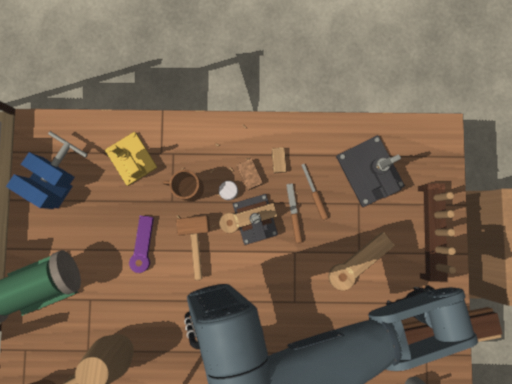

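View pics/side0.png

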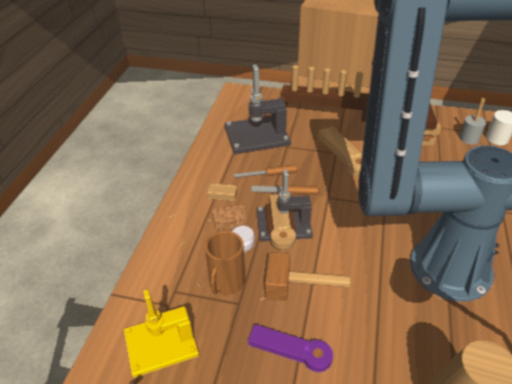

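The clamp with the pale blank is at top (256,218) and side (288,200). The bigger clamp, the yellow one and the purple blank are decoys. I'll measure the lever and frame next.

```bash
python3 - <<'E'
from h import *
for n,(a,b,c,d) in {"top":(185,255,210,310),"side":(160,255,245,325)}.items():
    f=dict(np.load(f"{n}0.npz"));w=cloud(f)
    cv2.imwrite(f"pics/{n}c.png",cv2.resize(f["frame"][a:b,c:d],None,fx=6,fy=6,interpolation=cv2.INTER_CUBIC))
    c0=w[a:b,c:d].reshape(-1,3); col=f["frame"][a:b,c:d].reshape(-1,3).astype(int)
    print(n,"table",np.nanmedian(c0[:,2]))
    for lo,hi in((.2,.3),(.17,.2),(.15,.17),(.135,.15),(.115,.135),(.09,.11)):
        m=(c0[:,2]>lo)&(c0[:,2]<hi); p=c0[m]
        if len(p): print(lo,hi,len(p),p.mean(0).round(4),p.min(0).round(3),p.max(0).round(3))
    if n=="top":
        g=f["frame"].astype(int)[a:b,c:d]; m=((g.max(-1)<75)&(g.max(-1)-g.min(-1)<25)&(w[a:b,c:d,2]<.03)&(w[a:b,c:d,2]>.008))
        p=w[a:b,c:d][m]; print("plate",len(p),cv2.minAreaRect((p[:,:2]*1000).astype(np.float32)))
        m=(g[...,2]>g[...,0]+50)&(w[a:b,c:d,2]>.035)&(w[a:b,c:d,2]<.075);p=w[a:b,c:d][m];print("blank",len(p),cv2.minAreaRect((p[:,:2]*1000).astype(np.float32)),p[:,2].mean())
E
```

```text
top table 0.002533069086635198
0.2 0.3 28 [ 0.4876 -0.0663  0.2124] [ 0.481 -0.077  0.207] [ 0.497 -0.055  0.217]
0.17 0.2 1 [ 0.4848 -0.0749  0.178 ] [ 0.485 -0.075  0.178] [ 0.485 -0.075  0.178]
0.15 0.17 1 [ 0.4785 -0.0587  0.1522] [ 0.479 -0.059  0.152] [ 0.479 -0.059  0.152]
0.135 0.15 28 [ 0.4875 -0.066   0.1421] [ 0.475 -0.086  0.136] [ 0.502 -0.049  0.15 ]
0.115 0.135 22 [ 0.4855 -0.0667  0.1281] [ 0.472 -0.079  0.125] [ 0.503 -0.052  0.135]
0.09 0.11 237 [ 0.4477 -0.0791  0.1013] [ 0.411 -0.112  0.091] [ 0.507 -0.048  0.11 ]
plate 252 ((488.8373107910156, -67.25389862060547), (154.66578674316406, 127.85226440429688), 17.163034439086914)
blank 623 ((531.0435180664062, -24.37293243408203), (142.5042724609375, 203.64442443847656), 21.403520584106445) 0.054685982009618335
side table 0.0032512937380460016
0.2 0.3 45 [ 0.4881 -0.0607  0.2099] [ 0.48  -0.074  0.2  ] [ 0.498 -0.047  0.216]
0.17 0.2 46 [ 0.4871 -0.0568  0.1854] [ 0.479 -0.07   0.171] [ 0.497 -0.049  0.2  ]
0.15 0.17 28 [ 0.4868 -0.056   0.1598] [ 0.48  -0.068  0.15 ] [ 0.496 -0.051  0.17 ]
0.135 0.15 44 [ 0.4867 -0.0546  0.142 ] [ 0.474 -0.076  0.135] [ 0.503 -0.043  0.149]
0.115 0.135 53 [ 0.4892 -0.0569  0.1267] [ 0.473 -0.079  0.116] [ 0.503 -0.044  0.135]
0.09 0.11 335 [ 0.4567 -0.0655  0.1005] [ 0.409 -0.1    0.09 ] [ 0.509 -0.041  0.109]
```

View pics/topc.png

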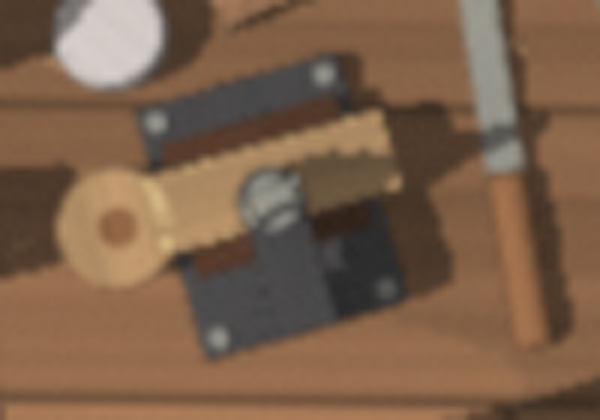

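View pics/sidec.png

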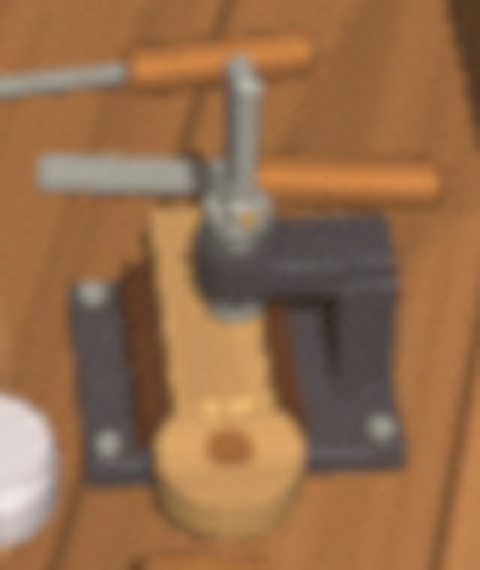

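```bash
python3 - <<'E'
from h import *
for n,(a,b,c,d) in {"top":(185,255,210,310),"side":(160,255,245,325)}.items():
    f=dict(np.load(f"{n}0.npz"));w=cloud(f)[a:b,c:d];m=(w[...,2]>.2); p=w[m]
    if n=="top": p=p[p[:,2]>.209]
    r=cv2.minAreaRect((p[:,:2]*1000).astype(np.float32)); C=np.cov(p[:,:2].T); e,v=np.linalg.eigh(C)
    print(n,len(p),p.mean(0).round(4),r,"yaw",np.degrees(np.arctan2(v[1,1],v[0,1])),np.sqrt(e*12)*1000)
    k=q(f["orientation"]).as_matrix()
    print((p[:,:2]*1000).round(0).astype(int).tolist())
fr=dict(np.load("top0.npz"))["frame"][203:235,238:274];a=cv2.resize(fr,None,fx=16,fy=16,interpolation=cv2.INTER_CUBIC)
fr=dict(np.load("side0.npz"))["frame"][164:214,270:302];b=cv2.resize(fr,None,fx=10,fy=10,interpolation=cv2.INTER_CUBIC)[:512]
b=cv2.copyMakeBorder(b,0,512-b.shape[0],0,0,0); o=np.hstack([a,b])[:, :900]
cv2.imwrite("pics/z.png",cv2.resize(cv2.convertScaleAbs(o,alpha=1.5),(798,int(512*798/o.shape[1]))))
E
```

```text
top 26 [ 0.4875 -0.0664  0.2129] ((487.9872131347656, -66.65660095214844), (11.44480037689209, 21.502822875976562), 26.08163070678711) yaw 111.38658857980123 [12.25730512 23.24276656]
[[497, -74], [494, -68], [493, -71], [490, -58], [490, -62], [490, -65], [490, -68], [490, -71], [490, -74], [490, -77], [487, -55], [487, -58], [487, -62], [487, -65], [487, -68], [487, -71], [487, -74], [487, -77], [484, -58], [484, -62], [484, -65], [484, -68], [484, -71], [481, -58], [481, -62], [481, -65]]
side 45 [ 0.4881 -0.0607  0.2099] ((488.09735107421875, -61.712867736816406), (12.306011199951172, 27.36493682861328), 21.2637882232666) yaw 118.34809540125215 [12.7973093 27.9999024]
[[495, -73], [492, -73], [489, -74], [498, -73], [494, -67], [492, -71], [489, -70], [486, -72], [497, -72], [493, -65], [491, -65], [488, -65], [486, -70], [496, -66], [493, -63], [490, -61], [487, -60], [484, -63], [496, -67], [492, -58], [489, -59], [486, -55], [483, -56], [481, -61], [496, -65], [491, -52], [489, -58], [486, -57], [483, -58], [480, -54], [491, -54], [488, -54], [486, -55], [483, -54], [480, -55], [488, -55], [486, -56], [483, -55], [480, -56], [491, -55], [485, -55], [482, -51], [480, -56], [487, -47], [482, -52]]
```

View pics/z.png

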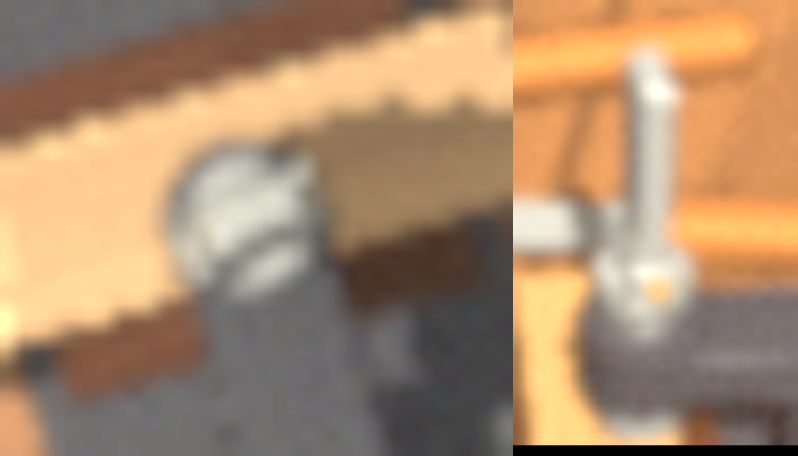

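The blade's width runs at a yaw of about 113°, centred near (0.4875, -0.065) with its top at 0.214. The brass pin end faces the side camera, and the fold direction is still open. I'll move above it now.

{"fn": "step_arm", "kwargs": {"motion": [[0, 0, 0, 0.041, -0.03, -0.007, 100], [0, 0, 0, 0.041, -0.03, -0.007, 100], [0, 0, 0, 0.041, -0.03, -0.007, 100], [0, 0, 0, 0.041, -0.03, -0.007, 100], [0, 0, 0, 0.041, -0.03, -0.007, 100], [0, 0, 0, 0.041, -0.03, -0.007, 100], [0, 0, 0, 0.041, -0.03, -0.007, 100], [0, 0, 0, 0.041, -0.03, -0.007, 100], [0, 0, 0, 0.041, -0.03, -0.007, 100], [0, 0, 0, 0.041, -0.03, -0.007, 100], [0, 0, -9.7, 0, 0, 0, 100], [0, 0, -9.7, 0, 0, 0, 100], [0, 0, -9.7, 0, 0, 0, 100], [0, 0, -9.7, 0, 0, 0, 100], [0, 0, -9.7, 0, 0, 0, 100], [0, 0, -9.7, 0, 0, 0, 100], [0, 0, -9.7, 0, 0, 0, 100], [0, 0, -9.7, 0, 0, 0, 100], [0, 0, -9.7, 0, 0, 0, 100], [0, 0, 0, 0, 0, 0, 100]], "newtons": 25}}

```text
clock: 2.6
eef_pos: [0.4889, -0.0669, 0.3009]
tcp_rot: [-0.0, 0.55, 0.835, -0.0]
ft_force: [-0.7, 0.5, 0.0]
gripper_width: 0.0855
grasp_force: 0.0
```

```bash
cat >> h.py <<'E'
AX=np.array([.4875,-.065])
def st(ax=AX):
    s=get_state();r=q(s["tcp_rot"]).as_matrix();p=np.array(s["eef_pos"]);F=np.array(s["ft_force"]);T=np.array(s["ft_torque"])
    d=r.T@(np.array([*ax,p[2]])-p)
    print("t",round(float(s["clock"]),2),"p",p.round(4),"yaw",round(float(np.degrees(np.arctan2(r[1,0],r[0,0]))),1),"zax",r[:,2].round(3),"j6",round(float(np.degrees(s["joint_pos"][5])),1),
     "\n F",F.round(2),"T",T.round(3),"Ttool",(r.T@T).round(3),"Ftool",(r.T@F).round(2),"w",round(float(s["gripper_width"]),4),"g",round(float(s["grasp_force"]),1),"toaxis(tool)",d.round(4))
    return s
E
python3 -c "
from h import *
st()"
```

```text
t 2.6 p [ 0.4889 -0.0669  0.3009] yaw 113.3 zax [-0.001  0.    -1.   ] j6 -44.9 
 F [-0.69  0.54  0.02] T [ 0.014  0.014 -0.054] Ttool [0.008 0.018 0.054] Ftool [ 0.77 -0.42 -0.02] w 0.0855 g 0.0 toaxis(tool) [ 0.0023 -0.0006  0.    ]
```

{"fn": "step_arm", "kwargs": {"motion": [[0, 0, 0, 0.002, 0, 0.033, 100], [0, 0, 0, 0, 0, 0.033, 60], [0, 0, 0, 0, 0, 0.033, 50], [0, 0, 0, 0, 0, 0.033, 40], [0, 0, 0, 0, 0, 0, 40], [0, 0, 0, 0, 0, 0, 40]]}}

```text
clock: 3.35
eef_pos: [0.489, -0.0654, 0.1705]
tcp_rot: [0.001, 0.55, 0.835, 0.0]
ft_force: [-0.1, -0.6, 0.6]
gripper_width: 0.0343
grasp_force: 0.0
```

```bash
python3 -c "
from h import *
st()
f=grab_frame('side');cv2.imwrite('pics/s1.png',cv2.resize(f['frame'][110:230,220:340],None,fx=5,fy=5,interpolation=cv2.INTER_CUBIC))
f=grab_frame('top');st()"
```

```text
t 3.35 p [ 0.489  -0.0654  0.1705] yaw 113.3 zax [ 0.001 -0.    -1.   ] j6 -44.7 
 F [-0.06 -0.65  0.63] T [-0.002 -0.015 -0.023] Ttool [-0.013 -0.008  0.023] Ftool [-0.57 -0.31 -0.63] w 0.0343 g 0.0 toaxis(tool) [ 0.0009 -0.0012 -0.    ]
t 3.45 p [ 0.4895 -0.0655  0.1711] yaw 113.3 zax [ 0.003 -0.001 -1.   ] j6 -44.7 
 F [-0.15 -0.63 -0.09] T [-0.029  0.048  0.02 ] Ttool [ 0.055 -0.008 -0.02 ] Ftool [-0.52 -0.38  0.09] w 0.0345 g 0.0 toaxis(tool) [ 0.0013 -0.0016 -0.    ]
```

View pics/s1.png

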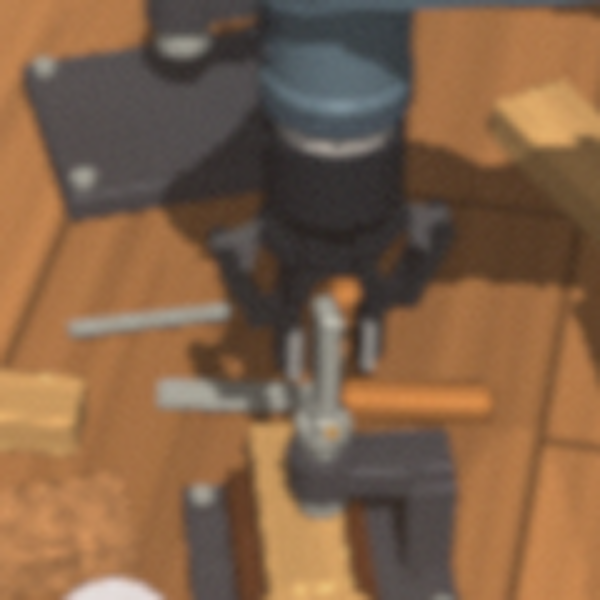

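Both fingers straddle the blade, with pads at (293,355) and (370,345) and the blade at (328,345), so it is centred to 1–2 mm. I'll close now.

{"fn": "step_arm", "kwargs": {"motion": [[0, 0, 0, 0.001, 0, 0.003, 20], [0, 0, 0, 0, 0, 0, 10], [0, 0, 0, 0, 0, 0, 5], [0, 0, 0, 0, 0, 0, 5], [0, 0, 0, 0, 0, 0, 5]], "newtons": 30}}

```text
clock: 4.08
eef_pos: [0.4888, -0.0642, 0.167]
tcp_rot: [0.001, 0.549, 0.836, 0.001]
ft_force: [4.3, 3.0, 4.0]
gripper_width: 0.0117
grasp_force: 33.2
```

```bash
python3 -c "
from h import *
st();grab_frame('top');st()"
```

```text
t 4.08 p [ 0.4888 -0.0642  0.167 ] yaw 113.4 zax [ 0.002 -0.    -1.   ] j6 -44.7 
 F [4.33 2.99 3.95] T [ 0.534 -0.835  0.092] Ttool [-0.979  0.159 -0.091] Ftool [ 1.03  5.17 -3.94] w 0.0117 g 33.2 toaxis(tool) [-0.0002 -0.0016 -0.    ]
t 4.12 p [ 0.4888 -0.0642  0.167 ] yaw 113.4 zax [ 0.002 -0.    -1.   ] j6 -44.7 
 F [4.64 1.85 4.29] T [ 0.484 -0.886  0.059] Ttool [-1.006  0.093 -0.058] Ftool [-0.15  5.01 -4.28] w 0.0114 g 33.2 toaxis(tool) [-0.0002 -0.0016 -0.    ]
```

{"fn": "step_arm", "kwargs": {"motion": [[0, 0, 0, 0, 0.001, 0, 5], [0, 0, 0, 0, 0, 0, 5]]}}

```text
clock: 4.38
eef_pos: [0.4891, -0.0641, 0.167]
tcp_rot: [0.0, 0.549, 0.836, -0.0]
ft_force: [0.2, 2.0, 7.0]
gripper_width: 0.0116
grasp_force: 33.6
```

```bash
python3 -c "
from h import *
st();grab_frame('top');st()"
```

```text
t 4.38 p [ 0.4891 -0.0641  0.167 ] yaw 113.4 zax [ 0.    -0.001 -1.   ] j6 -44.6 
 F [0.16 2.03 7.02] T [ 0.272 -0.243  0.064] Ttool [-0.331  0.153 -0.064] Ftool [ 1.8   0.96 -7.02] w 0.0116 g 33.6 toaxis(tool) [-0.0002 -0.0018  0.    ]
t 4.42 p [ 0.4891 -0.0641  0.167 ] yaw 113.4 zax [ 0.    -0.001 -1.   ] j6 -44.6 
 F [1.33 1.42 7.26] T [ 0.295 -0.281  0.075] Ttool [-0.375  0.16  -0.075] Ftool [ 0.77  1.79 -7.26] w 0.0117 g 33.6 toaxis(tool) [-0.0002 -0.0018  0.    ]
```

{"fn": "step_arm", "kwargs": {"motion": [[0, 0, 3, 0, 0, 0.0001, 5], [0, 0, 3, 0, 0, 0.0001, 5], [0, 0, 3, 0, 0, 0.0001, 5], [0, 0, 3, 0, 0, 0.0001, 5], [0, 0, 3, 0, 0, 0.0001, 5], [0, 0, 3, 0, 0, 0.0001, 5], [0, 0, 3, 0, 0, 0.0001, 5], [0, 0, 3, 0, 0, 0.0001, 5], [0, 0, 3, 0, 0, 0.0001, 5]]}}

```text
clock: 5.55
eef_pos: [0.4896, -0.064, 0.1661]
tcp_rot: [0.001, 0.73, 0.684, 0.0]
ft_force: [2.7, 2.2, 4.9]
gripper_width: 0.0113
grasp_force: 33.4
```

```bash
python3 -c "
from h import *
st();grab_frame('top');st()"
```

```text
t 5.55 p [ 0.4896 -0.064   0.1661] yaw 86.3 zax [ 0.002 -0.    -1.   ] j6 -17.5 
 F [2.68 2.23 4.95] T [ 0.399 -0.702  0.032] Ttool [-0.675  0.444 -0.031] Ftool [ 2.39  2.54 -4.95] w 0.0113 g 33.4 toaxis(tool) [-0.0012 -0.002  -0.    ]
t 5.6 p [ 0.4896 -0.064   0.1661] yaw 86.1 zax [ 0.002 -0.    -1.   ] j6 -17.4 
 F [3.66 2.04 6.2 ] T [ 0.405 -0.718  0.056] Ttool [-0.689  0.453 -0.055] Ftool [ 2.28  3.52 -6.2 ] w 0.0118 g 33.3 toaxis(tool) [-0.0012 -0.002  -0.    ]
```

```bash
sed -i 's/^    return s/    print(" tau6",round(float(s["joint_torque"][5]),3),"tau",np.round(s["joint_torque"],2)); return s/' h.py; cat >> h.py <<'E'
def avg(n=4):
    a=[]
    for i in range(n):
        s=get_state();r=q(s["tcp_rot"]).as_matrix();a.append([(r.T@s["ft_torque"])[2],s["joint_torque"][5],*(r.T@s["ft_force"])])
        if i<n-1: grab_frame("top")
    a=np.array(a);print("Tz",a[:,0].round(3),"tau6",a[:,1].round(3),"Ftool",a[:,2:].mean(0).round(2))
E
```

{"fn": "step_arm", "kwargs": {"motion": [[0, 0, 3, 0.0005, 0.0005, 0.0001, 5], [0, 0, 3, 0, 0, 0.0001, 5], [0, 0, 3, 0, 0, 0.0001, 5], [0, 0, 3, 0, 0, 0.0001, 5], [0, 0, 3, 0, 0, 0.0001, 5], [0, 0, 3, 0, 0, 0.0001, 5]]}}

```text
clock: 6.35
eef_pos: [0.4901, -0.0639, 0.1655]
tcp_rot: [0.001, 0.828, 0.561, 0.0]
ft_force: [4.5, 1.0, 5.9]
gripper_width: 0.0114
grasp_force: 33.4
```

```bash
python3 -c "
from h import *
st();avg(5)"
```

```text
t 6.35 p [ 0.4901 -0.0639  0.1655] yaw 68.3 zax [ 0.002 -0.001 -1.   ] j6 0.6 
 F [4.48 0.97 5.95] T [ 0.063 -0.623  0.148] Ttool [-0.556  0.29  -0.147] Ftool [ 2.56  3.81 -5.94] w 0.0114 g 33.4 toaxis(tool) [-0.0019 -0.002  -0.    ]
 tau6 -0.455 tau [ -0.5  -33.35 -28.47  -0.49   1.03  -0.45]
Tz [-0.147 -0.048  0.025  0.038  0.034] tau6 [-0.455 -0.029  0.346  0.055 -0.036] Ftool [ 1.57  3.29 -5.07]
```

{"fn": "step_arm", "kwargs": {"motion": [[0, 0, 2, 0, 0.0005, 0.0001, 5], [0, 0, 2, 0, 0, 0.0001, 5], [0, 0, 2, 0, 0, 0.0001, 5], [0, 0, 2, 0, 0, 0, 5]]}}

```text
clock: 7.05
eef_pos: [0.4903, -0.064, 0.1652]
tcp_rot: [0.001, 0.865, 0.502, 0.0]
ft_force: [2.5, 1.0, 6.6]
gripper_width: 0.0117
grasp_force: 33.5
```

```bash
python3 -c "
from h import *
avg(1)"
```

```text
Tz [-0.082] tau6 [-0.275] Ftool [ 2.16  1.7  -6.58]
```

{"fn": "step_arm", "kwargs": {"motion": [[0, 0, 2, 0, 0, 0.0001, 5], [0, 0, 2, 0, 0, 0.0001, 5]]}}

```text
clock: 7.3
eef_pos: [0.4904, -0.0641, 0.1651]
tcp_rot: [0.001, 0.882, 0.472, 0.0]
ft_force: [2.9, 0.9, 6.7]
gripper_width: 0.0115
grasp_force: 33.5
```

```bash
python3 -c "
from h import *
avg(1)"
```

```text
Tz [-0.112] tau6 [-0.277] Ftool [ 2.37  1.88 -6.69]
```

{"fn": "step_arm", "kwargs": {"motion": [[0, 0, 2, 0, 0, 0.0001, 5], [0, 0, 2, 0, 0, 0.0001, 5]]}}

```text
clock: 7.55
eef_pos: [0.4905, -0.0641, 0.1649]
tcp_rot: [0.001, 0.898, 0.441, 0.0]
ft_force: [3.8, 1.2, 6.7]
gripper_width: 0.0114
grasp_force: 33.6
```

```bash
python3 -c "
from h import *
avg(1)"
```

```text
Tz [-0.063] tau6 [-0.277] Ftool [ 3.28  2.33 -6.71]
```

{"fn": "step_arm", "kwargs": {"motion": [[0, 0, 2, 0, 0, 0.0001, 5], [0, 0, 2, 0, 0, 0.0001, 5]]}}

```text
clock: 7.8
eef_pos: [0.4906, -0.0642, 0.1648]
tcp_rot: [0.001, 0.912, 0.409, 0.0]
ft_force: [2.9, -0.0, 5.2]
gripper_width: 0.0113
grasp_force: 33.7
```

```bash
python3 -c "
from h import *
st();avg(1)"
```

```text
t 7.8 p [ 0.4906 -0.0642  0.1648] yaw 48.3 zax [ 0.002 -0.001 -1.   ] j6 20.5 
 F [ 2.94 -0.03  5.24] T [ 0.128 -0.41   0.051] Ttool [-0.221  0.368 -0.05 ] Ftool [ 1.93  2.23 -5.24] w 0.0113 g 33.7 toaxis(tool) [-0.0027 -0.0017 -0.    ]
 tau6 -0.278 tau [ -0.46 -32.74 -28.1   -0.43   0.78  -0.28]
Tz [-0.05] tau6 [-0.278] Ftool [ 1.93  2.23 -5.24]
```

{"fn": "step_arm", "kwargs": {"motion": [[0, 0, 2, 0.0004, 0.0004, 0.0001, 5], [0, 0, 2, 0, 0, 0.0001, 5], [0, 0, 2, 0, 0, 0, 5], [0, 0, 2, 0, 0, 0.0001, 5], [0, 0, 2, 0, 0, 0.0001, 5], [0, 0, 2, 0, 0, 0, 5], [0, 0, 2, 0, 0, 0.0001, 5], [0, 0, 2, 0, 0, 0.0001, 5]]}}

```text
clock: 8.8
eef_pos: [0.4909, -0.0644, 0.1643]
tcp_rot: [0.001, 0.961, 0.278, 0.0]
ft_force: [2.2, -0.7, 7.1]
gripper_width: 0.0117
grasp_force: 33.8
```

```bash
python3 -c "
from h import *
avg(1)"
```

```text
Tz [-0.047] tau6 [-0.28] Ftool [ 1.47  1.77 -7.05]
```

{"fn": "step_arm", "kwargs": {"motion": [[0, 0, 2, 0, 0, 0, 5], [0, 0, 2, 0, 0, 0.0001, 5], [0, 0, 2, 0, 0, 0, 5], [0, 0, 2, 0, 0, 0.0001, 5], [0, 0, 2, 0, 0, 0.0001, 5], [0, 0, 2, 0, 0, 0, 5], [0, 0, 2, 0, 0, 0.0001, 5], [0, 0, 2, 0, 0, 0.0001, 5]]}}

```text
clock: 9.8
eef_pos: [0.4911, -0.0647, 0.1638]
tcp_rot: [0.001, 0.99, 0.142, 0.001]
ft_force: [2.0, -2.4, 6.9]
gripper_width: 0.012
grasp_force: 33.6
```

```bash
python3 -c "
from h import *
st();avg(1)"
```

```text
t 9.8 p [ 0.4911 -0.0647  0.1638] yaw 16.3 zax [ 0.001 -0.002 -1.   ] j6 52.6 
 F [ 2.02 -2.43  6.88] T [-0.356 -0.43   0.054] Ttool [-0.462  0.313 -0.053] Ftool [ 1.26  2.92 -6.87] w 0.012 g 33.6 toaxis(tool) [-0.0035 -0.0007 -0.    ]
 tau6 -0.276 tau [  0.63 -32.84 -27.93   0.24   0.89  -0.28]
Tz [-0.053] tau6 [-0.276] Ftool [ 1.26  2.92 -6.87]
```

{"fn": "step_arm", "kwargs": {"motion": [[0, 0, 2, 0, 0.0003, 0.0001, 5], [0, 0, 2, 0, 0, 0.0001, 5], [0, 0, 2, 0, 0, 0, 5], [0, 0, 2, 0, 0, 0.0001, 5], [0, 0, 2, 0, 0, 0.0001, 5], [0, 0, 2, 0, 0, 0, 5], [0, 0, 2, 0, 0, 0.0001, 5], [0, 0, 2, 0, 0, 0.0001, 5]]}}

```text
clock: 10.8
eef_pos: [0.4912, -0.0651, 0.1632]
tcp_rot: [0.001, 1.0, 0.003, 0.001]
ft_force: [2.6, -2.5, 7.7]
gripper_width: 0.0113
grasp_force: 33.7
```

```bash
python3 -c "
from h import *
avg(1)"
```

```text
Tz [-0.095] tau6 [-0.277] Ftool [ 2.58  2.55 -7.67]
```

{"fn": "step_arm", "kwargs": {"motion": [[0, 0, 2, 0, 0, 0, 5], [0, 0, 2, 0, 0, 0.0001, 5], [0, 0, 2, 0, 0, 0, 5], [0, 0, 2, 0, 0, 0.0001, 5], [0, 0, 2, 0, 0, 0.0001, 5], [0, 0, 2, 0, 0, 0, 5], [0, 0, 2, 0, 0, 0.0001, 5], [0, 0, 2, 0, 0, 0.0001, 5]]}}

```text
clock: 11.8
eef_pos: [0.4911, -0.0654, 0.1627]
tcp_rot: [0.001, 0.991, -0.137, 0.001]
ft_force: [1.7, -3.9, 6.0]
gripper_width: 0.0116
grasp_force: 33.6
```

```bash
python3 -c "
from h import *
st();avg(1)"
```

```text
t 11.8 p [ 0.4911 -0.0654  0.1627] yaw -15.7 zax [ 0.001 -0.003 -1.   ] j6 84.5 
 F [ 1.71 -3.93  6.05] T [-0.57  -0.408  0.075] Ttool [-0.438  0.547 -0.074] Ftool [ 2.72  3.34 -6.03] w 0.0116 g 33.6 toaxis(tool) [-0.0036  0.0006 -0.    ]
 tau6 -0.276 tau [  1.45 -32.87 -27.78   0.75   0.98  -0.28]
Tz [-0.074] tau6 [-0.276] Ftool [ 2.72  3.34 -6.03]
```

{"fn": "step_arm", "kwargs": {"motion": [[0, 0, 2, 0.0003, 0.0004, 0.0001, 5], [0, 0, 2, 0, 0, 0.0001, 5], [0, 0, 2, 0, 0, 0, 5], [0, 0, 2, 0, 0, 0.0001, 5], [0, 0, 2, 0, 0, 0.0001, 5], [0, 0, 2, 0, 0, 0, 5], [0, 0, 2, 0, 0, 0.0001, 5], [0, 0, 2, 0, 0, 0.0001, 5]]}}

```text
clock: 12.8
eef_pos: [0.4911, -0.0658, 0.1621]
tcp_rot: [0.001, 0.962, -0.273, 0.001]
ft_force: [0.0, -3.1, 7.7]
gripper_width: 0.0118
grasp_force: 33.8
```

```bash
python3 -c "
from h import *
avg(1)"
```

```text
Tz [-0.098] tau6 [-0.279] Ftool [ 1.64  2.6  -7.67]
```

{"fn": "step_arm", "kwargs": {"motion": [[0, 0, 2, 0, 0, 0, 5], [0, 0, 2, 0, 0, 0.0001, 5], [0, 0, 2, 0, 0, 0, 5], [0, 0, 2, 0, 0, 0.0001, 5], [0, 0, 2, 0, 0, 0.0001, 5], [0, 0, 2, 0, 0, 0, 5], [0, 0, 2, 0, 0, 0.0001, 5], [0, 0, 2, 0, 0, 0.0001, 5]]}}

```text
clock: 13.8
eef_pos: [0.4909, -0.0661, 0.1616]
tcp_rot: [0.002, 0.915, -0.404, 0.001]
ft_force: [-0.6, -4.4, 7.4]
gripper_width: 0.012
grasp_force: 33.8
```

```bash
python3 -c "
from h import *
st();avg(1)"
```

```text
t 13.8 p [ 0.4909 -0.0661  0.1616] yaw -47.7 zax [ 0.    -0.004 -1.   ] j6 116.5 
 F [-0.55 -4.4   7.43] T [-0.758 -0.01   0.082] Ttool [-0.503  0.567 -0.083] Ftool [ 2.9   3.38 -7.41] w 0.012 g 33.8 toaxis(tool) [-0.0031  0.0018 -0.    ]
 tau6 -0.278 tau [  2.01 -32.43 -28.02   1.23   0.44  -0.28]
Tz [-0.083] tau6 [-0.278] Ftool [ 2.9   3.38 -7.41]
```

161° turned and still free.

{"fn": "step_arm", "kwargs": {"motion": [[0, 0, 2, 0.0003, 0.0004, 0.0001, 5], [0, 0, 2, 0, 0, 0.0001, 5], [0, 0, 2, 0, 0, 0, 5], [0, 0, 2, 0, 0, 0.0001, 5], [0, 0, 2, 0, 0, 0.0001, 5], [0, 0, 2, 0, 0, 0, 5], [0, 0, 2, 0, 0, 0.0001, 5], [0, 0, 2, 0, 0, 0.0001, 5]]}}

```text
clock: 14.8
eef_pos: [0.4906, -0.0664, 0.161]
tcp_rot: [0.001, 0.849, -0.528, 0.001]
ft_force: [-1.8, -4.4, 10.1]
gripper_width: 0.0121
grasp_force: 34.0
```

```bash
python3 -c "
from h import *
avg(1)"
```

```text
Tz [-0.116] tau6 [-0.263] Ftool [  3.11   3.6  -10.04]
```

{"fn": "step_arm", "kwargs": {"motion": [[0, 0, 2, 0, 0, 0, 5], [0, 0, 2, 0, 0, 0.0001, 5], [0, 0, 2, 0, 0, 0, 5], [0, 0, 2, 0, 0, 0.0001, 5], [0, 0, 2, 0, 0, 0.0001, 5], [0, 0, 2, 0, 0, 0, 5], [0, 0, 2, 0, 0, 0.0001, 5], [0, 0, 2, 0, 0, 0.0001, 5]]}}

```text
clock: 15.8
eef_pos: [0.4903, -0.0665, 0.1606]
tcp_rot: [0.002, 0.768, -0.641, 0.001]
ft_force: [-2.8, -3.5, 11.1]
gripper_width: 0.0116
grasp_force: 34.3
```

```bash
python3 -c "
from h import *
st();avg(1)"
```

```text
t 15.8 p [ 0.4903 -0.0665  0.1606] yaw -79.7 zax [-0.001 -0.004 -1.   ] j6 148.4 
 F [-2.78 -3.53 11.14] T [-0.678  0.507  0.144] Ttool [-0.619  0.577 -0.146] Ftool [  3.02   3.38 -11.12] w 0.0116 g 34.3 toaxis(tool) [-0.002   0.0025 -0.    ]
 tau6 -0.198 tau [  2.07 -31.58 -28.2    1.47  -0.34  -0.2 ]
Tz [-0.146] tau6 [-0.198] Ftool [  3.02   3.38 -11.12]
```

{"fn": "step_arm", "kwargs": {"motion": [[0, 0, 2, 0, 0, 0.0001, 5], [0, 0, 2, 0, 0, 0, 5], [0, 0, 2, 0, 0, 0.0001, 5], [0, 0, 2, 0, 0, 0, 5]]}}

```text
clock: 16.3
eef_pos: [0.4902, -0.0666, 0.1604]
tcp_rot: [0.002, 0.721, -0.693, 0.001]
ft_force: [-3.9, -4.7, 10.3]
gripper_width: 0.012
grasp_force: 34.4
```

```bash
python3 -c "
from h import *
avg(1)"
```

```text
Tz [-0.227] tau6 [-0.162] Ftool [  4.58   4.13 -10.25]
```

{"fn": "step_arm", "kwargs": {"motion": [[0, 0, 2, 0, 0, 0.0001, 5], [0, 0, 2, 0, 0, 0, 5], [0, 0, 2, 0, 0, 0.0001, 5]]}}

```text
clock: 16.68
eef_pos: [0.4901, -0.0665, 0.1602]
tcp_rot: [-0.002, -0.684, 0.729, -0.001]
ft_force: [-4.3, -3.9, 11.1]
gripper_width: 0.0116
grasp_force: 34.6
```

```bash
python3 -c "
from h import *
st();avg(1)"
```

```text
t 16.68 p [ 0.4901 -0.0665  0.1602] yaw -93.7 zax [-0.002 -0.004 -1.   ] j6 162.4 
 F [-4.26 -3.92 11.15] T [-0.692  0.671  0.231] Ttool [-0.625  0.734 -0.232] Ftool [  4.23   4.01 -11.13] w 0.0116 g 34.6 toaxis(tool) [-0.0014  0.0027 -0.    ]
 tau6 -0.134 tau [  2.17 -31.25 -28.42   1.69  -0.71  -0.13]
Tz [-0.232] tau6 [-0.134] Ftool [  4.23   4.01 -11.13]
```

{"fn": "step_arm", "kwargs": {"motion": [[0, 0, 2, 0, 0, 0.0001, 5], [0, 0, 2, 0, 0, 0, 5], [0, 0, 2, 0, 0, 0.0001, 5], [0, 0, 2, 0, 0, 0, 5]]}}

```text
clock: 17.18
eef_pos: [0.4899, -0.0666, 0.16]
tcp_rot: [-0.002, -0.632, 0.775, -0.001]
ft_force: [-4.9, -3.8, 11.5]
gripper_width: 0.0115
grasp_force: 34.8
```

```bash
python3 -c "
from h import *
avg(1)"
```

```text
Tz [-0.329] tau6 [-0.094] Ftool [  4.75   4.09 -11.5 ]
```

{"fn": "step_arm", "kwargs": {"motion": [[0, 0, 2, 0, 0, 0.0001, 5], [0, 0, 2, 0, 0, 0, 5]]}}

```text
clock: 17.42
eef_pos: [0.4898, -0.0665, 0.1598]
tcp_rot: [-0.002, -0.604, 0.797, -0.001]
ft_force: [-4.9, -5.0, 12.1]
gripper_width: 0.0116
grasp_force: 35.0
```

```bash
python3 -c "
from h import *
st();avg(3)"
```

```text
t 17.43 p [ 0.4898 -0.0665  0.1598] yaw -105.7 zax [-0.002 -0.004 -1.   ] j6 174.4 
 F [-4.93 -5.   12.09] T [-0.689  0.893  0.264] Ttool [-0.672  0.904 -0.266] Ftool [  6.2    3.41 -12.07] w 0.0116 g 35.0 toaxis(tool) [-0.0009  0.0026 -0.    ]
 tau6 -0.075 tau [  2.15 -31.27 -28.79   1.8   -0.95  -0.07]
Tz [-0.266 -0.265 -0.225] tau6 [-0.075  0.208  0.456] Ftool [  5.74   3.1  -11.61]
```

Snug: about 0.2 N·m above free running by both readings. Next is a gentle test for the fold direction.

{"fn": "step_arm", "kwargs": {"motion": [[0, 0, 0, 0, 0.0015, 0, 5], [0, 0, 0, 0, 0.0015, 0, 5], [0, 0, 0, 0, 0, 0, 5]]}}

```text
clock: 17.9
eef_pos: [0.4892, -0.0664, 0.16]
tcp_rot: [-0.0, -0.604, 0.797, -0.003]
ft_force: [6.3, -6.4, 3.3]
gripper_width: 0.0118
grasp_force: 33.4
```

```bash
python3 -c "
from h import *
st()"
```

```text
t 17.9 p [ 0.4892 -0.0664  0.16  ] yaw -105.6 zax [ 0.004 -0.005 -1.   ] j6 174.3 
 F [ 6.27 -6.44  3.31] T [-1.151 -0.966  0.175] Ttool [ 1.241  0.847 -0.174] Ftool [ 4.53 -7.79 -3.25] w 0.0118 g 33.4 toaxis(tool) [-0.0009  0.002  -0.    ]
 tau6 0.185 tau [  2.62 -33.67 -26.58   1.27   2.34   0.19]
```

{"fn": "step_arm", "kwargs": {"motion": [[0, 0, 0, 0, -0.002, 0, 5], [0, 0, 0, 0, 0, 0, 35], [0, 0, 0, 0, 0, -0.01, 35], [0, 0, 0, 0, 0, 0, 35], [0, 0, 0, 0, 0, 0, 35], [0, 0, 0, 0, 0, 0, 35]]}}

```text
clock: 18.65
eef_pos: [0.4894, -0.0643, 0.1686]
tcp_rot: [-0.0, -0.604, 0.797, 0.0]
ft_force: [0.7, 0.9, -0.4]
gripper_width: 0.0299
grasp_force: 0.0
```

```bash
python3 -c "
from h import *
st()
f=grab_frame('side');a=cv2.resize(f['frame'][130:220,240:340],None,fx=6,fy=6,interpolation=cv2.INTER_CUBIC)
cv2.imwrite('pics/s2.png',cv2.convertScaleAbs(a,alpha=1.4))"
```

```text
t 18.65 p [ 0.4894 -0.0643  0.1686] yaw -105.6 zax [-0.001  0.    -1.   ] j6 174.3 
 F [ 0.68  0.92 -0.38] T [ 0.042 -0.013  0.01 ] Ttool [ 0.002 -0.044 -0.01 ] Ftool [-1.06 -0.41  0.38] w 0.0299 g 0.0 toaxis(tool) [0.0011 0.0017 0.    ]
 tau6 0.0 tau [ -0.   -36.26 -32.78  -0.     0.     0.  ]
```

View pics/s2.png

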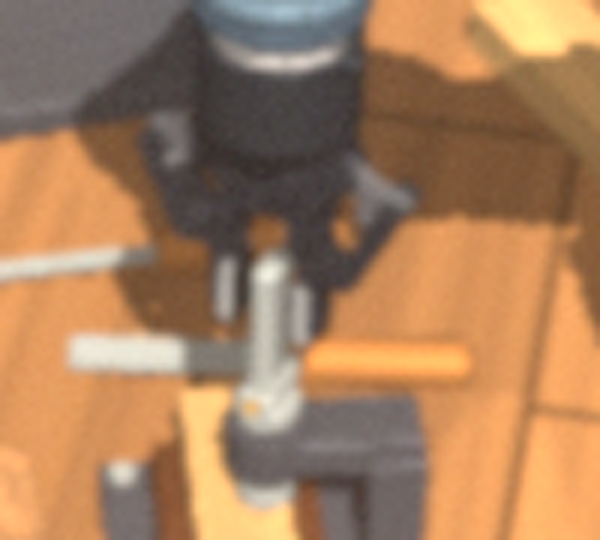

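The blade stands upright at (270,310), closer to the right pad (300,310), and the brass pin end is now at (252,405). I'll push toward tool -y first (picture left), a little at a time.

{"fn": "step_arm", "kwargs": {"motion": [[0, 0, 0, 0, -0.002, 0, 35], [0, 0, 0, 0, -0.002, 0, 35], [0, 0, 0, 0, -0.002, 0, 35], [0, 0, 0, 0, 0, 0, 35]]}}

```text
clock: 19.2
eef_pos: [0.4956, -0.0662, 0.1688]
tcp_rot: [0.0, -0.604, 0.797, 0.0]
ft_force: [-0.8, 1.0, -0.2]
gripper_width: 0.0299
grasp_force: 0.0
```

```bash
python3 -c "
from h import *
st()"
```

```text
t 19.2 p [ 0.4956 -0.0662  0.1688] yaw -105.6 zax [ 0.  0. -1.] j6 174.4 
 F [-0.79  0.98 -0.18] T [-0.035  0.028 -0.005] Ttool [-0.017  0.041  0.005] Ftool [-0.73  1.02  0.18] w 0.0299 g 0.0 toaxis(tool) [ 0.0011  0.0081 -0.    ]
 tau6 0.002 tau [-2.000e-02 -3.686e+01 -3.284e+01  0.000e+00 -2.000e-02  0.000e+00]
```

{"fn": "step_arm", "kwargs": {"motion": [[0, 0, 0, 0, -0.0015, 0, 35], [0, 0, 0, 0, -0.0015, 0, 35], [0, 0, 0, 0, 0, 0, 35]]}}

```text
clock: 19.58
eef_pos: [0.4984, -0.0669, 0.1688]
tcp_rot: [0.0, -0.604, 0.797, 0.0]
ft_force: [-0.2, 0.4, 0.1]
gripper_width: 0.0298
grasp_force: 0.0
```

```bash
python3 -c "
from h import *
st()"
```

```text
t 19.57 p [ 0.4984 -0.0669  0.1688] yaw -105.6 zax [-0.  0. -1.] j6 174.4 
 F [-0.24  0.41  0.12] T [-0.056  0.053 -0.014] Ttool [-0.036  0.068  0.014] Ftool [-0.33  0.34 -0.12] w 0.0298 g 0.0 toaxis(tool) [0.0011 0.011  0.    ]
 tau6 0.002 tau [-1.000e-02 -3.724e+01 -3.283e+01  0.000e+00 -1.000e-02  0.000e+00]
```

{"fn": "step_arm", "kwargs": {"motion": [[0, 0, 0, 0, -0.0015, 0, 35], [0, 0, 0, 0, -0.0015, 0, 35], [0, 0, 0, 0, 0, 0, 35]]}}

```text
clock: 19.95
eef_pos: [0.4994, -0.0671, 0.1686]
tcp_rot: [-0.002, -0.605, 0.797, 0.002]
ft_force: [-8.9, 2.0, 7.1]
gripper_width: 0.0299
grasp_force: 4.7
```

```bash
python3 -c "
from h import *
st()"
```

```text
t 19.95 p [ 0.4994 -0.0671  0.1686] yaw -105.6 zax [-0.005  0.001 -1.   ] j6 174.5 
 F [-8.92  1.95  7.06] T [0.433 1.605 0.089] Ttool [-1.663  0.015 -0.089] Ftool [ 0.52  9.15 -7.02] w 0.0299 g 4.7 toaxis(tool) [0.0012 0.012  0.0001]
 tau6 0.084 tau [ -0.52 -35.3  -34.91   0.39  -2.9    0.08]
```

{"fn": "step_arm", "kwargs": {"motion": [[0, 0, 0, 0, -0.0015, 0, 35], [0, 0, 0, 0, -0.0015, 0, 35], [0, 0, 0, 0, 0, 0, 35]]}}

```text
clock: 20.32
eef_pos: [0.5001, -0.0672, 0.1685]
tcp_rot: [-0.003, -0.605, 0.796, 0.004]
ft_force: [-18.4, 4.3, 14.7]
gripper_width: 0.03
grasp_force: 9.6
```

```bash
python3 -c "
from h import *
st()"
```

```text
t 20.32 p [ 0.5001 -0.0672  0.1685] yaw -105.6 zax [-0.01   0.003 -1.   ] j6 174.5 
 F [-18.44   4.27  14.66] T [0.725 3.204 0.166] Ttool [-3.281  0.164 -0.165] Ftool [  0.84  19.06 -14.46] w 0.03 g 9.6 toaxis(tool) [0.0012 0.0127 0.0001]
 tau6 0.141 tau [ -0.94 -33.21 -37.     0.86  -5.93   0.14]
```

It held rigid at 19 N, so the lever folds toward tool +y and its back faces tool -y. I'll back off, rise, go round to the back and shut the fingers.

{"fn": "step_arm", "kwargs": {"motion": [[0, 0, 0, 0, 0.004, 0, 35], [0, 0, 0, 0, 0.006, 0, 35], [0, 0, 0, 0, 0, -0.02, 35], [0, 0, 0, 0, 0, -0.02, 35], [0, 0, 0, 0, 0, -0.025, 35], [0, 0, 0, 0, -0.015, 0, 0], [0, 0, 0, 0, -0.015, 0, 0], [0, 0, 0, 0, 0, 0, 0], [0, 0, 0, 0, 0, 0, 0], [0, 0, 0, 0, 0, 0, 0]]}}

```text
clock: 21.58
eef_pos: [0.5229, -0.0737, 0.2332]
tcp_rot: [-0.0, -0.604, 0.797, 0.0]
ft_force: [0.1, -0.6, 0.8]
gripper_width: 0.0001
grasp_force: 0.0
```

```bash
python3 -c "
from h import *
st(np.array([.490,-.066]));avg(2)
f=grab_frame('side');a=cv2.resize(f['frame'][120:220,240:340],None,fx=6,fy=6,interpolation=cv2.INTER_CUBIC)
cv2.imwrite('pics/s3.png',cv2.convertScaleAbs(a,alpha=1.4))
w=cloud(f)[150:215,265:305];p=w[(w[...,2]>.15)&(w[...,2]<.21)];print(p.mean(0),p.max(0))
w=cloud(grab_frame('top'))[195:245,230:285];p=w[(w[...,2]>.195)&(w[...,2]<.21)];print(len(p),p.mean(0))"
```

```text
t 21.57 p [ 0.5229 -0.0737  0.2332] yaw -105.6 zax [-0.001  0.    -1.   ] j6 174.7 
 F [ 0.11 -0.57  0.81] T [ 0.069  0.063 -0.   ] Ttool [-0.08  -0.049  0.   ] Ftool [ 0.52 -0.26 -0.81] w 0.0001 g 0.0 toaxis(tool) [0.0014 0.0338 0.    ]
 tau6 -0.0 tau [ -0.04 -38.67 -35.04  -0.    -0.    -0.  ]
Tz [0.    0.029] tau6 [-0. -0.] Ftool [-0.08  0.16 -0.16]
[ 0.4879314  -0.05795859  0.18203418] [ 0.49678214 -0.04853983  0.20993156]
0 [nan nan nan]<string>:7: RuntimeWarning: Mean of empty slice.
  ret = um.true_divide(
```

View pics/s3.png

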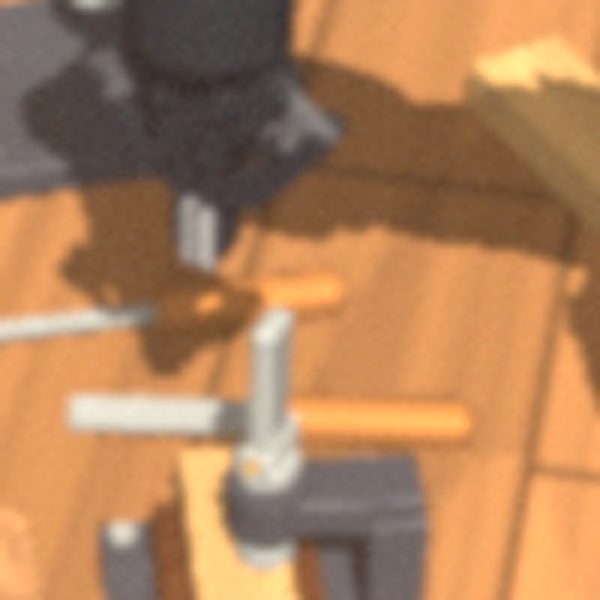

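{"fn": "step_arm", "kwargs": {"motion": [[0, 0, 0, 0.0014, 0, 0.025, 0], [0, 0, 0, 0, 0, 0.025, 0], [0, 0, 0, 0, 0.006, 0, 0], [0, 0, 0, 0, 0.006, 0, 0], [0, 0, 0, 0, 0.005, 0, 0], [0, 0, 0, 0, 0.005, 0, 0], [0, 0, 0, 0, 0.005, 0, 0], [0, 0, 0, 0, 0.005, 0, 0], [0, 0, 0, 0, 0.0045, 0.0015, 0]]}}

```text
clock: 22.85
eef_pos: [0.4879, -0.0655, 0.1828]
tcp_rot: [0.0, -0.604, 0.797, -0.0]
ft_force: [3.4, -1.3, 3.9]
gripper_width: 0.0003
grasp_force: 2.0
```

```bash
python3 -c "
from h import *
st(np.array([.490,-.066]))"
```

```text
t 22.85 p [ 0.4879 -0.0655  0.1828] yaw -105.6 zax [ 0.001 -0.    -1.   ] j6 174.2 
 F [ 3.41 -1.33  3.93] T [-0.138 -0.395  0.026] Ttool [ 0.417  0.026 -0.026] Ftool [ 0.36 -3.64 -3.93] w 0.0003 g 2.0 toaxis(tool) [-0.0001 -0.0022  0.    ]
 tau6 0.02 tau [ 3.400e-01 -3.310e+01 -3.015e+01 -2.000e-02  9.100e-01  2.000e-02]
```

{"fn": "step_arm", "kwargs": {"motion": [[0, 0, 0, 0, 0.0045, 0.0017, 0], [0, 0, 0, 0, 0.0045, 0.0017, 0], [0, 0, 0, 0, 0.0041, 0.0025, 0], [0, 0, 0, 0, 0.0041, 0.0025, 0], [0, 0, 0, 0, 0.0041, 0.0025, 0], [0, 0, 0, 0, 0.0033, 0.0035, 0], [0, 0, 0, 0, 0.0033, 0.0035, 0], [0, 0, 0, 0, 0.0033, 0.0035, 0]]}}

```text
clock: 23.85
eef_pos: [0.4571, -0.0569, 0.1608]
tcp_rot: [-0.0, -0.604, 0.797, 0.0]
ft_force: [0.7, -1.5, 7.3]
gripper_width: -0.0001
grasp_force: 2.8
```

```bash
python3 -c "
from h import *
st(np.array([.490,-.066]))"
```

```text
t 23.85 p [ 0.4571 -0.0569  0.1608] yaw -105.6 zax [-0.001  0.    -1.   ] j6 173.8 
 F [ 0.65 -1.5   7.26] T [-0.155 -0.095  0.037] Ttool [ 0.133  0.124 -0.037] Ftool [ 1.27 -1.02 -7.26] w -0.0001 g 2.8 toaxis(tool) [-0.0001 -0.0341 -0.    ]
 tau6 0.015 tau [ 4.300e-01 -2.951e+01 -2.941e+01  2.000e-01  3.700e-01  2.000e-02]
```

{"fn": "step_arm", "kwargs": {"motion": [[0, 0, 0, 0, 0.0023, 0.0042, 0], [0, 0, 0, 0, 0.0023, 0.0042, 0], [0, 0, 0, 0, 0.0023, 0.0042, 0], [0, 0, 0, 0, 0.0012, 0.004, 0], [0, 0, 0, 0, 0.0012, 0.004, 0], [0, 0, 0, 0, 0, 0.003, 0], [0, 0, 0, 0, 0, 0, 0]]}}

```text
clock: 24.72
eef_pos: [0.4471, -0.0541, 0.1363]
tcp_rot: [-0.001, -0.604, 0.797, 0.001]
ft_force: [-1.8, -1.2, 2.4]
gripper_width: 0.0
grasp_force: 1.2
```

```bash
python3 -c "
from h import *
st(np.array([.490,-.066]))"
```

```text
t 24.73 p [ 0.4471 -0.0541  0.1363] yaw -105.6 zax [-0.004  0.001 -1.   ] j6 173.6 
 F [-1.8  -1.24  2.42] T [-0.206  0.256  0.   ] Ttool [-0.191  0.267  0.001] Ftool [ 1.68  1.4  -2.41] w 0.0 g 1.2 toaxis(tool) [-0.0001 -0.0445 -0.0002]
 tau6 0.007 tau [ 7.100e-01 -3.101e+01 -3.071e+01  5.600e-01 -3.500e-01  1.000e-02]
```

{"fn": "step_arm", "kwargs": {"motion": [[0, 0, 0, 0, 0, 0.002, 0], [0, 0, 0, 0, 0, 0.002, 0], [0, 0, 0, 0, 0, 0, 0]]}}

```text
clock: 25.1
eef_pos: [0.4472, -0.0542, 0.1348]
tcp_rot: [-0.002, -0.605, 0.797, 0.001]
ft_force: [-14.3, 2.0, 28.2]
gripper_width: 0.0004
grasp_force: 13.5
```

```bash
python3 -c "
from h import *
st(np.array([.490,-.066]))"
```

```text
t 25.1 p [ 0.4472 -0.0542  0.1348] yaw -105.6 zax [-0.004  0.    -1.   ] j6 173.6 
 F [-14.25   2.04  28.22] T [0.299 2.292 0.031] Ttool [-2.288  0.328 -0.031] Ftool [  1.89  14.4  -28.16] w 0.0004 g 13.5 toaxis(tool) [-0.0001 -0.0444 -0.0002]
 tau6 -0.005 tau [ -0.1  -22.67 -27.74   0.97  -4.12  -0.  ]
```

{"fn": "step_arm", "kwargs": {"motion": [[0, 0, 0, 0, 0, -0.01, 0], [0, 0, 0, 0, 0, -0.03, 0], [0, 0, 0, 0, 0, -0.05, 0], [0, 0, 0, 0, 0, -0.05, 0], [0, 0, 0, 0.04, 0, -0.02, 0], [0, 0, 0, 0.05, 0, 0, 0], [0, 0, 0, 0.05, 0, 0, 0], [0, 0, 0, 0.05, 0, 0, 0], [0, 0, 0, 0, 0, 0, 0]]}}

```text
clock: 26.22
eef_pos: [0.3961, -0.2395, 0.2922]
tcp_rot: [-0.0, -0.602, 0.798, 0.001]
ft_force: [-0.7, 0.3, -0.2]
gripper_width: 0.0003
grasp_force: 0.0
```

```bash
python3 -c "
from h import *
st()
f=grab_frame('side');w=cloud(f)[150:220,260:330];p=w[(w[...,2]>.115)];p=p[(abs(p[:,0]-.46)<.08)&(abs(p[:,1]+.06)<.05)];print(p.max(0),p.min(0),np.percentile(p[:,2],[50,90,99]))
a=cv2.resize(f['frame'][110:260,200:340],None,fx=4,fy=4,interpolation=cv2.INTER_CUBIC)
cv2.imwrite('pics/s4.png',cv2.convertScaleAbs(a,alpha=1.3))"
```

```text
t 26.23 p [ 0.3961 -0.2395  0.2922] yaw -105.9 zax [-0.002  0.002 -1.   ] j6 150.0 
 F [-0.69  0.28 -0.23] T [0.075 0.005 0.031] Ttool [-0.025 -0.07  -0.031] Ftool [-0.08  0.74  0.23] w 0.0003 g 0.0 toaxis(tool) [-1.928e-01 -4.000e-02  1.000e-04]
 tau6 -0.457 tau [ -1.65 -29.7  -37.21  -0.34  -0.21  -0.46]
[ 0.50156212 -0.02900947  0.14081034] [ 0.41265695 -0.08255183  0.11545398] [0.13334587 0.13742768 0.1397526 ]
```

View pics/s4.png

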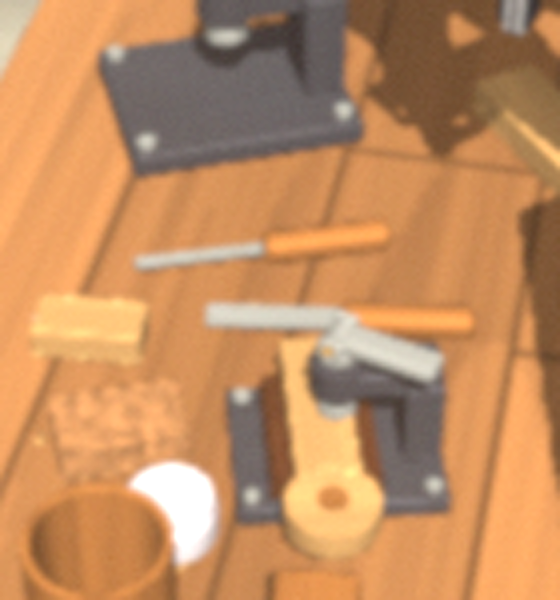

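The lever lies flat, from the head at (345,330) to (435,365), with its top at about 0.135 m. The blank and the other things are undisturbed, and the arm is clear.

```bash
python3 -c "
from bench import *
print(job_done())"
```

```text
the job is handed in; nothing more can be done
None
```

The blank is clamped: I turned the bolt about 219° clockwise to roughly 0.2 N·m above free running, inside the snug range. I then folded the lever fully shut and let go, and handed the job in after about 26 s; the verdict wasn't shown.

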